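Switch the repeater on and the idle charger off

TASK

On the desk's power unit, press the rocker switch in front of the white wireless repeater fully over to on (green end down) and the one in front of the idle orange charger fully over to off (red end down), in either order. Press gently with the fingertips; leave the other three switches as they are, all the plugs in their sockets and the other things on the desk where they stand, then draw the hand clear.

Things in the scene. Friction and masses are not known exactly. Their poses are not given: they have to be found in the camera images.
- unit: Power unit, fixed to the desk: dark grey rail 140 mm (x) by 350 mm (y) with five light grey socket modules side by side, 62 mm apart along y, in any order, tops 50 mm above the desk. Each has a rocker switch on its near (-x) part and, 75 mm farther along +x, its socket. Rockers: white bars 50 mm (x) by 24 mm (y) by 8 mm. Origin: centre of the underside, on the desk; z up.
- orange_switch (a point): Pivot of the rocker in front of the orange charger (a plain orange block), 58 mm above the desk. x points from the rocker's near end (red dot) to its far end (green bar) and the socket, y along the row, z up; it does not tilt. Level, the rocker's top is 4 mm above this point. Press 17 mm from the pivot along +x or -x; the spot sinks 7 to 8 mm in all, then gives 1 mm per 4 N more.
- white_switch (a point): Pivot of the rocker in front of the white wireless repeater (white block with two stubby grey aerials), 58 mm above the desk. x points from the rocker's near end (red dot) to its far end (green bar) and the socket, y along the row, z up; it does not tilt. Level, the rocker's top is 4 mm above this point. Press 17 mm from the pivot along +x or -x; the spot sinks 7 to 8 mm in all, then gives 1 mm per 4 N more.
- black_switch (a point): Pivot of the rocker in front of the black adapter, 58 mm above the desk. x points from the rocker's near end (red dot) to its far end (green bar) and the socket, y along the row, z up; it does not tilt. Level, the rocker's top is 4 mm above this point. Press 17 mm from the pivot along +x or -x; the spot sinks 7 to 8 mm in all, then gives 1 mm per 4 N more.
- blue_switch (a point): Pivot of the rocker in front of the blue round timer, 58 mm above the desk. x points from the rocker's near end (red dot) to its far end (green bar) and the socket, y along the row, z up; it does not tilt. Level, the rocker's top is 4 mm above this point. Press 17 mm from the pivot along +x or -x; the spot sinks 7 to 8 mm in all, then gives 1 mm per 4 N more.
- spare_switch (a point): Pivot of the rocker in front of the empty socket (nothing plugged in), 58 mm above the desk. x points from the rocker's near end (red dot) to its far end (green bar) and the socket, y along the row, z up; it does not tilt. Level, the rocker's top is 4 mm above this point. Press 17 mm from the pivot along +x or -x; the spot sinks 7 to 8 mm in all, then gives 1 mm per 4 N more.
- sw_orange (a joint): Tilt of the rocker in front of the orange charger (a plain orange block), rad: +0.22 fully on (far, green end down), -0.22 fully off (near, red end down), 0 level. Turns with friction (1.5 to 3 N at the pressing spot), has no spring, stays where it is left, even half-way. Starts on.
- sw_white (a joint): Tilt of the rocker in front of the white wireless repeater (white block with two stubby grey aerials), rad: +0.22 fully on (far, green end down), -0.22 fully off (near, red end down), 0 level. Turns with friction (1.5 to 3 N at the pressing spot), has no spring, stays where it is left, even half-way. Starts off.
- sw_black (a joint): Tilt of the rocker in front of the black adapter, rad: +0.22 fully on (far, green end down), -0.22 fully off (near, red end down), 0 level. Turns with friction (1.5 to 3 N at the pressing spot), has no spring, stays where it is left, even half-way. Starts on, must stay on.
- sw_blue (a joint): Tilt of the rocker in front of the blue round timer, rad: +0.22 fully on (far, green end down), -0.22 fully off (near, red end down), 0 level. Turns with friction (1.5 to 3 N at the pressing spot), has no spring, stays where it is left, even half-way. Starts on, must stay on.
- sw_spare (a joint): Tilt of the rocker in front of the empty socket (nothing plugged in), rad: +0.22 fully on (far, green end down), -0.22 fully off (near, red end down), 0 level. Turns with friction (1.5 to 3 N at the pressing spot), has no spring, stays where it is left, even half-way. Starts off, must stay off.
- orange_plug (a point): Orange charger, 36 x 36 mm, 42 mm tall, plugged upright into its socket (it could be pulled out upward, and must not be). Point: centre of its top; same axes as its switch.
- white_plug (a point): White wireless repeater, 34 mm (x) x 44 mm (y), 40 mm tall with aerials to 54 mm, plugged upright into its socket (it could be pulled out upward, and must not be). Point: centre of its top; same axes as its switch.
- black_plug (a point): Black adapter, 36 x 40 mm, 36 mm tall, plugged upright into its socket (it could be pulled out upward, and must not be). Point: centre of its top; same axes as its switch.
- blue_plug (a point): Blue round timer with white dial, 38 mm diameter, 40 mm tall, plugged upright into its socket (it could be pulled out upward, and must not be). Point: centre of its top; same axes as its switch.
- mug: Blue mug, 80 mm across, 90 mm tall, handle at its +y. Loose bystander, to be left alone. Origin: centre of its underside.
- stapler: Red and black stapler, 130 x 34 mm, 48 mm tall, long along x. Loose bystander, to be left alone. Origin: centre of its underside.
- calculator: Grey desk calculator, 150 x 110 mm, 14 mm tall. Loose bystander, to be left alone. Origin: centre of its underside.
- mouse: Black cordless mouse, 100 x 58 mm, 32 mm tall, long along x. Loose bystander, to be left alone. Origin: centre of its underside.
- sanitiser: Green bottle, 52 mm across, 140 mm tall. Loose bystander, to be left alone. Origin: centre of its underside.
- pen_pot: Dark steel pen pot with pens, 74 mm across, 145 mm tall with the pens. Loose bystander, to be left alone. Origin: centre of its underside.
- glasses_case: Black hard glasses case, 160 x 60 mm, 45 mm tall, long along x. Loose bystander, to be left alone. Origin: centre of its underside.

How it is judged (in metres and radians):
At the end, for the whole second after the job is handed in: The white repeater's rocker is over to on (above +0.13 rad) and the orange charger's over to off (below -0.13 rad); the black adapter's and blue timer's are still on (above +0.13), the empty socket's still off (below -0.13); every plug is within 6 mm of its start and every bystander within 20 mm (value of joint each of sw_orange, sw_spare below -0.13 rad and value of joint each of sw_white, sw_black, sw_blue above 0.13 rad and distance of each of orange_plug, white_plug, black_plug, blue_plug from where it was at the start of the episode below 0.006 m and distance of each of mug, stapler, calculator, mouse, sanitiser, pen_pot, glasses_case from where it was at the start of the episode below 0.02 m); the robot touches nothing.
It fails at once if the switch of the black adapter, the blue timer or the empty socket was moved (value of joint any of sw_black, sw_blue below 0.1 rad or value of joint sw_spare above -0.1 rad).
It fails at once if a plug was pulled out of its socket (more than 6 mm) (distance of any of orange_plug, white_plug, black_plug, blue_plug from where it was at the start of the episode above 0.006 m).
It fails at once if a bystander on the desk was shifted by more than 20 mm or lifted (distance of any of mug, stapler, calculator, mouse, sanitiser, pen_pot, glasses_case from where it was at the start of the episode above 0.02 m).
It fails at once if the switches, the unit or anything else was hit or pressed with more than 40 N (contact force between any of the fingers, the arm and anything else above 40 N).
It also fails if it takes over 38 s, if anything falls off the work surface, if the arm or the gripper's body presses on something with over 40 N, if the wrist force passes 120 N, or if a joint passes its speed limit or range.

ROBOT

A 6-joint arm with a two-finger parallel gripper is mounted at the origin on the work surface. World frame = base frame: x ahead of the robot, y to its left, z up, the work surface at z = 0. Lengths are in m, angles in degrees, forces in N, time in s.
With the tool pointing down it reaches from about 0.4 to 0.825 m from the base axis. Payload 7 kg.
Tool frame: the origin (TCP) lies midway between the tips of the shut fingers; the grasp point (between the pads) lies 19 mm behind it (r.hold_point_z is the distance from the TCP to the grasp point, in m); x points along the fingers, y is the direction in which the jaws open and shut, and the axes are right-handed (so a half turn about x gives the same grasp; the last joint's range is limited). The gripper opens to 88 mm and grips with 3 to 60 N. Pads are 19 mm wide; open, the fingers measure 130 mm over their backs; the gripper's body (78 mm by 193 mm) begins 47 mm behind the grasp point.
Start: joints at [86.121, 20.546, 0.682, 0, -70.136, -16.507], TCP at [0.235, 0.633, 0.227] pointing down, gripper open.
Joint ranges: [-176.03, 176.03], [-82.01, 121.73], [-58.28, 71.71], [-173.87, 95.51], [-174.79, -0.11], [-173.66, 173.66]. Speed limits (degrees/s): [136.94, 136.94, 172.46, 180, 180, 180].

INTERFACE

Orientations are given as [roll, pitch, yaw] about the fixed x, y, z axes, in that order (R = Rz(yaw) Ry(pitch) Rx(roll)).
In Python, from plant import r, viewer, order gives the robot as it stands. The module is installed in compiled form; this text tells all that it offers.
- The arm moves only by the shell command python3 -m creep 'ROWS' [FORCE]. ROWS is JSON, a list of rows, each an object of numbers: "ax", "ay", "az": the turn, a rotation vector about the tool's x, y, z in degrees; "tx", "ty", "tz": the shift along the tool's x, y, z in m; "fingers": the finger opening in m, from 0 to 0.0876. A call has 1 to 5 rows; each row is the pose to reach, as a shift and turn from the pose commanded when the call began, along the tool's axes at that moment; what a row does not reach only later rows make up. A row lasts 1/10 s, in which the tool goes at most 50 mm and 8.59 degrees, less where a joint would pass 70% of its speed; a pose out of reach is approached as far as the arm can. A call with a gripper value outside its range is refused whole. The fingers move at their own pace and stop on an object; FORCE is the grip in N (left out, the last holds). Time passes only in rows, so rows that repeat a pose let the fingers close. It gives the time, the measured TCP pose, the force and the opening at its end, in the units of the state.
- r.get_state(): the state, without advancing time (a new reading comes with each control period).
- viewer.capture(name): name is "side" or "top"; returns a dict with "pixels" (420x560x3 uint8, blue, green, red), "depth" (420x560 float32, m along the optical axis (not along the pixel's ray), 0 where there is no reading), "fx", "fy", "cx", "cy" (pixels), "k1" (the pictures are not rectified: a ray, as slopes to the right and down, at radius r is drawn at 1 + k1 r^2 times it, then the intrinsics apply), "rvec" (rotation vector, rad) and "tvec" (3), from world to camera coordinates, as OpenCV has them. Camera axes: x right, y down, z forward; pixel columns grow to the right and rows downward; lengths in m; the calibration is good to about 2 mm. A picture is of the moment at which its call begins.
- order.close_job(): hands the job in, once; it reports no verdict.
The state is a dict: "time_s": time; "joints": joint angles; "qd": joint speeds; "joint_torque": joint torques, N m; "tcp_pos": TCP position; "eef_rot": TCP orientation; "contact_force": force on the tool from outside, world axes, zero at the start; "moment": the same for the moment, N m; "gripper_width": finger opening in m.
Only numpy, scipy, OpenCV 4.12 (cv2) and the standard library are available. Lean on these libraries where they do the work, as an engineer would, in place of code of your own. Each camera call takes 0.05 s, during which the arm holds its last target.

## Working session

There is one attempt and no reset: what is moved stays moved. The work goes in short steps, Python scripts to look and compute and a shell command to move; the robot and the scene stay as the last step left them, time stands still between calls to the robot, and variables do not carry over. Pictures are saved under pics/ and viewed, and the job is handed in when it is done.

```bash
mkdir -p pics; python3 - <<'E'
from plant import r,viewer
import cv2,numpy as np
print(r.get_state())
for n in("side","top"):
    c=viewer.capture(n); cv2.imwrite(f"pics/{n}0.png",c["pixels"]); print(n,{k:c[k] for k in c if k not in("pixels","depth")}); np.savez(f"{n}0.npz",**c)
E
```

```text
{'time_s': 0.0, 'joints': array([ 8.61209317e+01,  2.05903910e+01,  6.33990052e-01, -1.96944998e-02,
       -7.01365035e+01, -1.65060775e+01]), 'qd': array([ 0.0850358 ,  0.03950686, -0.02427541,  0.00100891, -0.09595068,
        0.1271889 ]), 'joint_torque': array([ 9.63355269e-04, -5.82720709e+01,  2.93063951e+01,  6.99716136e+00,
        6.92514455e-03, -1.48803665e-04]), 'tcp_pos': array([0.23498843, 0.63225133, 0.22563746]), 'eef_rot': array([  95.23718076,   89.90526817, -105.15467185]), 'contact_force': array([-0.14134192,  0.37091603, -0.01330285]), 'moment': array([-0.01547101, -0.01687969, -0.00180828]), 'gripper_width': 0.08780546100165422}
side {'fx': 386.48129143701334, 'fy': 386.48129143701334, 'cx': 279.7708697294588, 'cy': 212.36645198018613, 'k1': -0.05862602486674884, 'rvec': array([ 2.1316909 , -0.27416184,  0.14017953]), 'tvec': array([-0.48259968,  0.15049771,  1.01867394])}
top {'fx': 408.36645436989204, 'fy': 408.36645436989204, 'cx': 276.6004808417383, 'cy': 209.3311435972366, 'k1': -0.03855069576655299, 'rvec': array([ 2.20347507, -2.16127885,  0.04664959]), 'tvec': array([-0.0114024 ,  0.51723993,  1.07851661])}
```

View pics/side0.png

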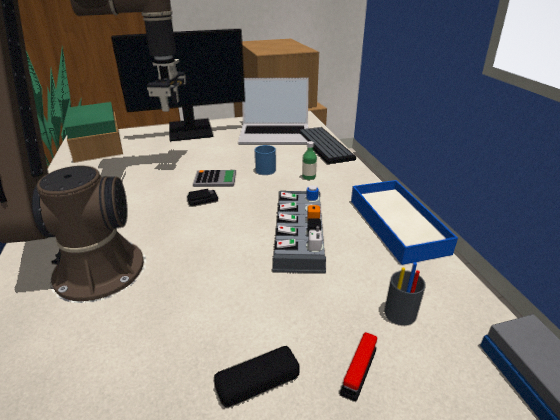

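View pics/top0.png

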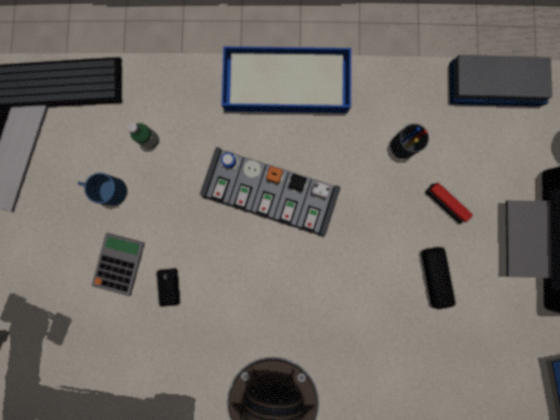

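The side and top views show the unit at about (270,190) in the top picture. From left (+y) to right the modules are blue, empty, orange, black, white. Next I'll measure the rockers.

```bash
cat > h.py <<'E'
import numpy as np,cv2
def ray(c,u,v):
    K=np.array([[c["fx"],0,c["cx"]],[0,c["fy"],c["cy"]],[0,0,1.]])
    x,y=cv2.undistortPoints(np.array([[[u,v]]],float),K,np.array([float(c["k1"]),0,0,0]))[0,0]
    R=cv2.Rodrigues(np.asarray(c["rvec"]))[0]; o=-R.T@c["tvec"]; return o,R.T@np.array([x,y,1.])
def onz(c,u,v,z):
    o,d=ray(c,u,v); return o+d*(z-o[2])/d[2]
def proj(c,P):
    K=np.array([[c["fx"],0,c["cx"]],[0,c["fy"],c["cy"]],[0,0,1.]])
    return cv2.projectPoints(np.array(P,float).reshape(-1,3),np.asarray(c["rvec"]),np.asarray(c["tvec"]),K,np.array([float(c["k1"]),0,0,0]))[0][:,0]
E
python3 - <<'E'
import numpy as np,cv2
from h import *
t=dict(np.load("top0.npz"));s=dict(np.load("side0.npz"))
a=t["pixels"][140:245,195:345]; cv2.imwrite("pics/tz.png",cv2.resize(a,None,fx=5,fy=5,interpolation=cv2.INTER_CUBIC))
a=s["pixels"][180:275,260:340]; cv2.imwrite("pics/sz.png",cv2.resize(a,None,fx=6,fy=6,interpolation=cv2.INTER_CUBIC))
for n,c,(x0,y0,x1,y1) in(("top",t,(195,140,345,245)),("side",s,(265,180,335,275))):
    im=c["pixels"].astype(int);b,g,r_=im[...,0],im[...,1],im[...,2]
    for col,m in(("red",(r_>g+50)&(r_>b+50)&(g<b+40)),("green",(g>r_+40)&(g>b+25)),("orange",(r_>g+40)&(g>b+40))):
        mm=np.zeros(m.shape,np.uint8);mm[y0:y1,x0:x1]=m[y0:y1,x0:x1]
        k,l,st,ce=cv2.connectedComponentsWithStats(mm)
        for i in range(1,k):
            if st[i,4]>=3: print(n,col,ce[i].round(1),st[i,4],onz(c,*ce[i],.062).round(4))
E
```

```text
top red [273.4 173.9] 92 [0.606  0.0077 0.062 ]
top red [217.5 193.5] 4 [0.5526 0.151  0.062 ]
top red [240.5 201.5] 4 [0.533 0.091 0.062]
top red [263.2 208.4] 5 [0.5163 0.0322 0.062 ]
top red [286.5 215.5] 4 [ 0.4992 -0.0279  0.062 ]
top red [309.2 224.2] 6 [ 0.4782 -0.0862  0.062 ]
top green [221.5 182. ] 10 [0.5826 0.1415 0.062 ]
top green [243.9 189.7] 10 [0.5637 0.083  0.062 ]
top green [267.3 196.8] 10 [0.5464 0.0223 0.062 ]
top green [290. 204.] 13 [ 0.5289 -0.0363  0.062 ]
top green [312.9 212.1] 12 [ 0.5093 -0.0954  0.062 ]
top orange [277.9 171.3] 13 [ 0.6129 -0.0037  0.062 ]
top orange [273.8 177.1] 14 [0.5976 0.0067 0.062 ]
side red [283.2 193.4] 5 [0.5498 0.1542 0.062 ]
side red [282.  205.5] 6 [0.5277 0.0851 0.062 ]
side red [281.6 214.9] 7 [0.5134 0.0359 0.062 ]
side red [281.  227.3] 7 [ 0.4961 -0.0242  0.062 ]
side red [279.5 242.8] 10 [ 0.4746 -0.0912  0.062 ]
side green [293.4 195.1] 11 [0.5779 0.1357 0.062 ]
side green [292.5 203.7] 14 [0.561  0.0868 0.062 ]
side green [292.6 216.6] 13 [0.5418 0.0187 0.062 ]
side green [292.6 229.4] 15 [ 0.5242 -0.0421  0.062 ]
side green [291.5 241. ] 20 [ 0.507  -0.0918  0.062 ]
side orange [313.5 211.2] 149 [0.6089 0.0304 0.062 ]
```

View pics/tz.png

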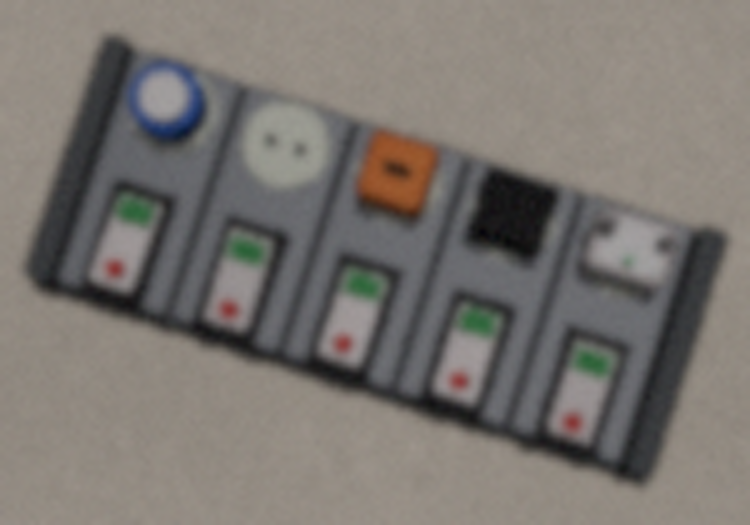

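View pics/sz.png

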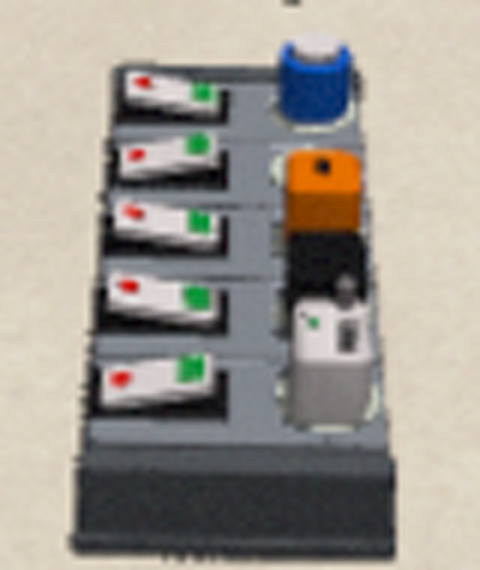

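```bash
cat > m.py <<'E'
import numpy as np
from scipy.spatial.transform import Rotation as Ro
from plant import r
def st():
    s=r.get_state(); return s,np.array(s["tcp_pos"]),Ro.from_euler("xyz",s["eef_rot"],degrees=True)
E
python3 - <<'E'
from h import *; from m import *
t=dict(np.load("top0.npz"));s=dict(np.load("side0.npz"))
uy=np.array([.0733,.2369]);uy/=np.linalg.norm(uy);ux=np.array([uy[1],-uy[0]]);print("yaw",np.degrees(np.arctan2(ux[1],ux[0])))
im=t["pixels"].astype(int)
def rf(p):return (p[:2]@ux*1e3).round(1),(p[:2]@uy*1e3).round(1)
# two-view triangulation of dots -> check height
tr=[(217.5,193.5),(240.5,201.5),(263.2,208.4),(286.5,215.5),(309.2,224.2)];tg=[(221.5,182),(243.9,189.7),(267.3,196.8),(290,204),(312.9,212.1)]
sr=[(283.2,193.4),(282,205.5),(281.6,214.9),(281,227.3),(279.5,242.8)];sg=[(293.4,195.1),(292.5,203.7),(292.6,216.6),(292.6,229.4),(291.5,241)]
for n,A,B in(("red",tr,sr),("green",tg,sg)):
    for a,b in zip(A,B):
        o1,d1=ray(t,*a);o2,d2=ray(s,*b)
        k=np.linalg.lstsq(np.c_[d1,-d2],o2-o1,rcond=None)[0];p=o1+k[0]*d1;q=o2+k[1]*d2
        P=(p+q)/2;print(n,P.round(4),"gap",round(np.linalg.norm(p-q)*1e3,1),rf(P))
S,p,R=st();print(R.as_matrix().round(3))
# bars
g=t["pixels"].min(2)
m=np.zeros(g.shape,np.uint8);m[170:240,200:335]=(g[170:240,200:335]>150)
print(g[200:225,262])
E
```

```text
yaw -17.192760509118074
red [0.5507 0.1511 0.0637] gap 3.5 (np.float64(481.5), np.float64(307.1))
red [0.5315 0.0919 0.0574] gap 3.9 (np.float64(480.5), np.float64(244.9))
red [0.5145 0.0325 0.064 ] gap 3.5 (np.float64(481.9), np.float64(183.1))
red [ 0.4972 -0.0275  0.0641] gap 3.9 (np.float64(483.1), np.float64(120.7))
red [ 0.477  -0.0863  0.058 ] gap 2.4 (np.float64(481.2), np.float64(58.5))
green [0.5817 0.1425 0.0577] gap 3.1 (np.float64(513.5), np.float64(308.1))
green [0.5617 0.0832 0.0642] gap 3.4 (np.float64(512.0), np.float64(245.5))
green [0.5449 0.0229 0.0591] gap 3.7 (np.float64(513.8), np.float64(182.9))
green [ 0.5277 -0.036   0.0573] gap 3.2 (np.float64(514.8), np.float64(121.6))
green [ 0.5076 -0.0948  0.0642] gap 3.0 (np.float64(513.0), np.float64(59.5))
[[-0.    -0.348 -0.937]
 [-0.001 -0.937  0.348]
 [-1.     0.001 -0.   ]]
[128 135 141 145 146 148 136 107  86  89 108 111  80  45  25  31  51  82
 109 122 129 130 131 128 131]
```

```bash
python3 - <<'E'
from h import *; from m import *
t=dict(np.load("top0.npz"))
ux=np.array([.9553,-.2956]);uy=np.array([.2956,.9553])
p=onz(t,273.5,174,.092)[:2];print("orange plug a,b",p@ux,p@uy, "pivot a",p@ux-.075)
im=t["pixels"]
for b in(.183,.059):  # luminance profile along bar
    A=np.arange(.455,.545,.004)
    px=proj(t,[np.r_[a*ux+b*uy,.062] for a in A]);v=[cv2.getRectSubPix(im,(1,1),tuple(map(float,q)))[0,0] for q in px]
    print([(round(a*1e3),*map(int,x)) for a,x in zip(A,v)])
S,P,R=st()
for n,a,b,z in(("orange",.477,.183,.13),("white",.517,.059,.13)):
    T=np.r_[a*ux+b*uy,z];print(n,T,np.linalg.norm(T[:2]),R.inv().apply(T-P))
E
```

```text
orange plug a,b 0.5724154463536139 0.18419232836677182 pivot a 0.49741544635361384
[(455, 129, 138, 146), (459, 110, 118, 125), (463, 62, 66, 70), (467, 32, 30, 31), (471, 40, 41, 41), (475, 93, 94, 101), (479, 106, 105, 135), (483, 72, 73, 138), (487, 93, 93, 143), (491, 141, 141, 157), (495, 151, 151, 158), (499, 151, 151, 158), (503, 151, 151, 157), (507, 135, 140, 139), (511, 91, 115, 87), (515, 61, 103, 50), (519, 71, 104, 63), (523, 72, 85, 71), (527, 63, 62, 61), (531, 94, 91, 90), (535, 111, 106, 105), (539, 110, 106, 105), (543, 110, 106, 106)]
[(455, 128, 138, 145), (459, 121, 130, 137), (463, 80, 85, 91), (467, 33, 35, 36), (471, 41, 41, 45), (475, 87, 87, 102), (479, 84, 84, 134), (483, 61, 62, 134), (487, 103, 103, 139), (491, 138, 137, 147), (495, 145, 145, 152), (499, 145, 144, 150), (503, 145, 145, 150), (507, 128, 135, 131), (511, 82, 110, 77), (515, 59, 101, 50), (519, 83, 109, 79), (523, 93, 99, 94), (527, 66, 66, 66), (531, 93, 91, 89), (535, 110, 106, 105), (539, 113, 108, 108), (543, 113, 109, 108)]
orange [0.5097729 0.0338187 0.13     ] 0.5108934468596167 [ 0.09651348  0.46508827 -0.46605426]
white [ 0.5113305 -0.0964625  0.13     ] 0.5203497805673604 [ 0.09670206  0.58666221 -0.51290891]
```

```bash
python3 -m creep '[{"fingers":0,"ax":-1,"ty":0.02,"tz":-0.02},{"fingers":0,"ax":-2,"ty":0.05,"tz":-0.05},{"fingers":0,"ax":-3.2,"ty":0.08,"tz":-0.08},{"fingers":0,"ax":-3.2,"ty":0.11,"tz":-0.11},{"fingers":0,"ax":-3.2,"ty":0.14,"tz":-0.14}]' 20
```

```text
invalid input
```

```bash
python3 -m creep '[{"fingers":0.0,"ax":-1,"ay":0,"az":0,"tx":0,"ty":0.02,"tz":-0.02},{"fingers":0.0,"ax":-2,"ay":0,"az":0,"tx":0,"ty":0.05,"tz":-0.05},{"fingers":0.0,"ax":-3.2,"ay":0,"az":0,"tx":0,"ty":0.08,"tz":-0.08},{"fingers":0.0,"ax":-3.2,"ay":0,"az":0,"tx":0,"ty":0.11,"tz":-0.11},{"fingers":0.0,"ax":-3.2,"ay":0,"az":0,"tx":0,"ty":0.14,"tz":-0.14}]' 20
```

```text
time_s: 0.6
tcp_pos: [0.3179, 0.4509, 0.2262]
eef_rot: [84.9, 90.0, -112.3]
contact_force: [1.0, -0.6, -0.2]
gripper_width: 0.053
```

```bash
python3 -m creep '[{"fingers":0.0,"ax":0,"ay":0,"az":0,"tx":0,"ty":0.03,"tz":-0.027},{"fingers":0.0,"ax":0,"ay":0,"az":0,"tx":0,"ty":0.06,"tz":-0.054},{"fingers":0.0,"ax":0,"ay":0,"az":0,"tx":0,"ty":0.09,"tz":-0.081},{"fingers":0.0,"ax":0,"ay":0,"az":0,"tx":0,"ty":0.12,"tz":-0.108},{"fingers":0.0,"ax":0,"ay":0,"az":0,"tx":0,"ty":0.15,"tz":-0.135}]' 20
python3 -m creep '[{"fingers":0.0,"ax":0,"ay":0,"az":0,"tx":0,"ty":0.03,"tz":-0.027},{"fingers":0.0,"ax":0,"ay":0,"az":0,"tx":0,"ty":0.06,"tz":-0.054},{"fingers":0.0,"ax":0,"ay":0,"az":0,"tx":0,"ty":0.09,"tz":-0.081},{"fingers":0.0,"ax":0,"ay":0,"az":0,"tx":0,"ty":0.12,"tz":-0.108},{"fingers":0.0,"ax":0,"ay":0,"az":0,"tx":0,"ty":0.14,"tz":-0.126}]' 20
cat > w.py <<'E'
from m import *
S,P,R=st();ux=np.array([.9553,-.2956]);uy=np.array([.2956,.9553])
print("a,b,z mm",(P[:2]@ux*1e3).round(1),(P[:2]@uy*1e3).round(1),(P[2]*1e3).round(1),"F",np.round(S["contact_force"],1),"w",round(S["gripper_width"],4),"t",S["time_s"])
for n,a,b in(("orange",.4785,.183),("white",.5165,.059)):
    print(n,"tool shift to (z=.08)",R.inv().apply(np.r_[a*ux+b*uy,.08]-P).round(4))
print(R.as_matrix().round(3).tolist())
E
python3 w.py
```

```text
time_s: 1.1
tcp_pos: [0.4024, 0.2678, 0.2265]
eef_rot: [16.7, 90.0, 179.5]
contact_force: [0.8, -0.4, 0.7]
gripper_width: 0.0132
time_s: 1.6
tcp_pos: [0.4816, 0.0963, 0.2264]
eef_rot: [48.1, 90.0, -149.1]
contact_force: [1.2, 0.4, 1.2]
gripper_width: 0.0002
a,b,z mm 431.6 234.4 226.4 F [1.2 0.4 1.2] w 0.0002 t 1.6
orange tool shift to (z=.08) [ 0.1464  0.0513 -0.047 ]
white tool shift to (z=.08) [ 0.1464  0.1752 -0.0851]
[[-0.0, -0.296, -0.955], [-0.0, -0.955, 0.296], [-1.0, 0.0, 0.0]]
```

```bash
python3 -m creep '[{"fingers":0.0,"ax":0,"ay":0,"az":0,"tx":0.02,"ty":0.02,"tz":-0.02},{"fingers":0.0,"ax":0,"ay":0,"az":0,"tx":0.05,"ty":0.04,"tz":-0.04},{"fingers":0.0,"ax":0,"ay":0,"az":0,"tx":0.09,"ty":0.051,"tz":-0.047},{"fingers":0.0,"ax":0,"ay":0,"az":0,"tx":0.12,"ty":0.051,"tz":-0.047},{"fingers":0.0,"ax":0,"ay":0,"az":0,"tx":0.135,"ty":0.051,"tz":-0.047}]' 20
python3 -m creep '[{"fingers":0.0,"ax":0,"ay":0,"az":0,"tx":0,"ty":0,"tz":0},{"fingers":0.0,"ax":0,"ay":0,"az":0,"tx":0,"ty":0,"tz":0}]'
python3 w.py
python3 - <<'E'
from plant import viewer
import cv2
for n,(x0,y0,x1,y1) in(("side",(240,140,360,280)),("top",(190,130,350,250))):
    a=viewer.capture(n)["pixels"][y0:y1,x0:x1];cv2.imwrite(f"pics/{n}1.png",cv2.resize(a,None,fx=4,fy=4,interpolation=cv2.INTER_CUBIC))
E
```

```text
time_s: 2.1
tcp_pos: [0.5093, 0.0345, 0.0885]
eef_rot: [35.7, 89.7, -161.6]
contact_force: [-0.3, 0.5, 0.8]
gripper_width: 0.0007
time_s: 2.3
tcp_pos: [0.5112, 0.0359, 0.0918]
eef_rot: [70.8, 90.0, -126.4]
contact_force: [-0.2, 0.4, -0.5]
gripper_width: 0.0004
a,b,z mm 477.8 185.4 91.8 F [-0.2  0.4 -0.5] w 0.0004 t 2.3
orange tool shift to (z=.08) [ 0.0118  0.0024 -0.0007]
white tool shift to (z=.08) [ 0.0119  0.1264 -0.0387]
[[-0.0, -0.295, -0.955], [-0.0, -0.955, 0.295], [-1.0, 0.001, 0.0]]
```

View pics/side1.png

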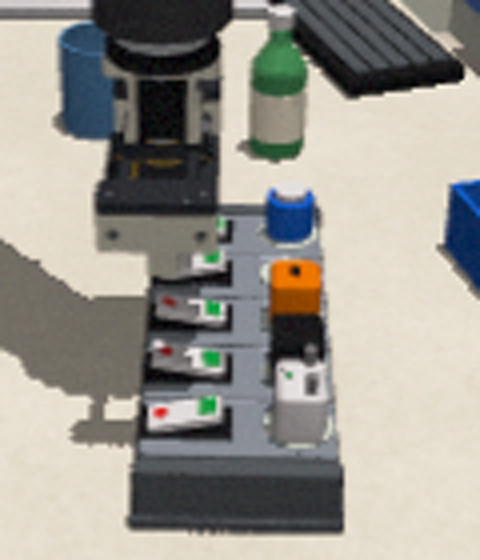

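View pics/top1.png

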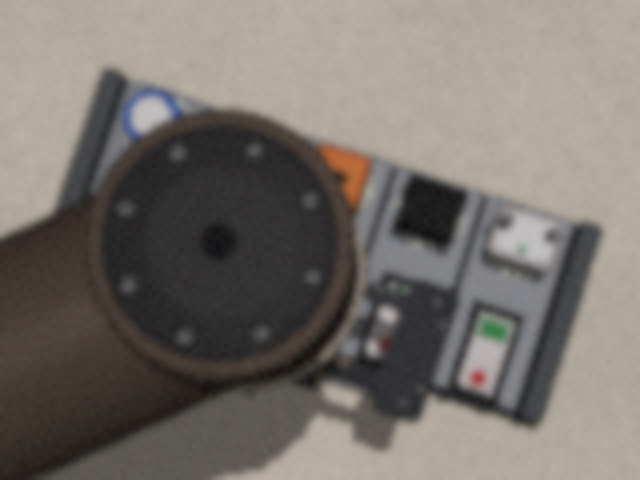

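```bash
python3 -m creep '[{"fingers":0.0,"ax":0,"ay":0,"az":0,"tx":0.005,"ty":0.001,"tz":0},{"fingers":0.0,"ax":0,"ay":0,"az":0,"tx":0.012,"ty":0.002,"tz":0},{"fingers":0.0,"ax":0,"ay":0,"az":0,"tx":0.016,"ty":0.002,"tz":0},{"fingers":0.0,"ax":0,"ay":0,"az":0,"tx":0.016,"ty":0.002,"tz":0},{"fingers":0.0,"ax":0,"ay":0,"az":0,"tx":0.016,"ty":0.002,"tz":0}]'
python3 w.py; python3 - <<'E'
from h import *; from m import *
s=dict(np.load("side0.npz"));print((proj(s,[.511,.0355,.0918])-[240,140])*4)
S,P,R=st();print((proj(s,P)-[240,140])*4)
from plant import viewer
a=viewer.capture("side")["pixels"][140:280,240:360];cv2.imwrite("pics/side2.png",cv2.resize(a,None,fx=4,fy=4,interpolation=cv2.INTER_CUBIC))
E
```

```text
time_s: 2.9
tcp_pos: [0.5105, 0.034, 0.0755]
eef_rot: [55.0, 90.0, -142.2]
contact_force: [0.6, -0.2, 0.1]
gripper_width: 0.0006
a,b,z mm 477.6 183.3 75.5 F [ 0.6 -0.2  0.1] w 0.0006 t 2.9
orange tool shift to (z=.08) [-0.0045  0.0003 -0.0009]
white tool shift to (z=.08) [-0.0045  0.1244 -0.0389]
[[-0.0, -0.295, -0.955], [-0.0, -0.955, 0.295], [-1.0, 0.0, 0.0]]
[[162.94679958 265.30426949]]
[[162.85890881 285.79142937]]
```

View pics/side2.png

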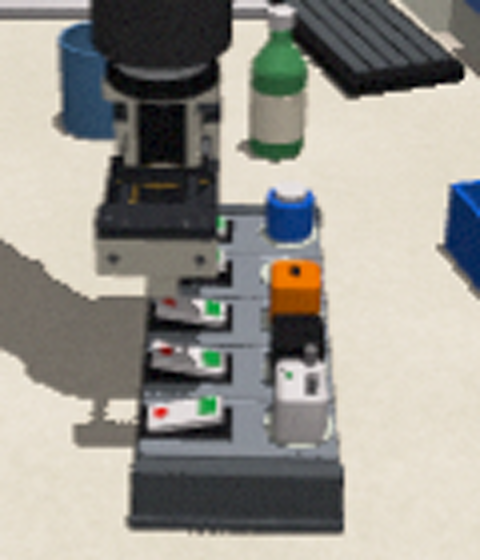

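```bash
python3 -m creep '[{"fingers":0.0,"ax":0,"ay":0,"az":0,"tx":0.004,"ty":0,"tz":0},{"fingers":0.0,"ax":0,"ay":0,"az":0,"tx":0.008,"ty":0,"tz":0},{"fingers":0.0,"ax":0,"ay":0,"az":0,"tx":0.0095,"ty":0,"tz":0},{"fingers":0.0,"ax":0,"ay":0,"az":0,"tx":0.011,"ty":0,"tz":0}]'; python3 w.py|head -1
python3 -m creep '[{"fingers":0.0,"ax":0,"ay":0,"az":0,"tx":0.0015,"ty":0,"tz":0},{"fingers":0.0,"ax":0,"ay":0,"az":0,"tx":0.002,"ty":0,"tz":0}]';python3 w.py|head -1
```

```text
time_s: 3.35
tcp_pos: [0.5103, 0.0339, 0.0643]
eef_rot: [38.6, 90.0, -158.6]
contact_force: [-1.0, -0.2, 1.2]
gripper_width: 0.0006
a,b,z mm 477.5 183.3 64.3 F [-1.  -0.2  1.2] w 0.0006 t 3.35
time_s: 3.55
tcp_pos: [0.5103, 0.034, 0.0624]
eef_rot: [35.2, 90.0, -162.0]
contact_force: [-1.3, 0.4, 1.5]
gripper_width: 0.0002
a,b,z mm 477.5 183.3 62.4 F [-1.3  0.4  1.5] w 0.0002 t 3.55
```

```bash
python3 -m creep '[{"fingers":0.0,"ax":0,"ay":0,"az":0,"tx":0.001,"ty":0,"tz":0},{"fingers":0.0,"ax":0,"ay":0,"az":0,"tx":0.0015,"ty":0,"tz":0}]';python3 w.py|head -1
python3 -m creep '[{"fingers":0.0,"ax":0,"ay":0,"az":0,"tx":0.001,"ty":0,"tz":0},{"fingers":0.0,"ax":0,"ay":0,"az":0,"tx":0.001,"ty":0,"tz":0}]';python3 w.py|head -1
```

```text
time_s: 3.75
tcp_pos: [0.5104, 0.034, 0.0611]
eef_rot: [30.4, 90.0, -166.8]
contact_force: [-2.1, 0.8, 2.4]
gripper_width: 0.0003
a,b,z mm 477.6 183.3 61.1 F [-2.1  0.8  2.4] w 0.0003 t 3.75
time_s: 3.95
tcp_pos: [0.5104, 0.034, 0.06]
eef_rot: [26.5, 90.0, -170.6]
contact_force: [-2.6, 1.1, 2.9]
gripper_width: 0.0003
a,b,z mm 477.5 183.4 60.0 F [-2.6  1.1  2.9] w 0.0003 t 3.95
```

```bash
for i in 1; do python3 -m creep '[{"fingers":0.0,"ax":0,"ay":0,"az":0,"tx":0.001,"ty":0,"tz":0},{"fingers":0.0,"ax":0,"ay":0,"az":0,"tx":0.001,"ty":0,"tz":0}]' >/dev/null;python3 w.py|head -1
python3 -m creep '[{"fingers":0.0,"ax":0,"ay":0,"az":0,"tx":0.001,"ty":0,"tz":0},{"fingers":0.0,"ax":0,"ay":0,"az":0,"tx":0.001,"ty":0,"tz":0}]' >/dev/null;python3 w.py|head -1;done
```

```text
a,b,z mm 477.4 183.3 58.9 F [-3.5  1.   2.4] w 0.0005 t 4.15
a,b,z mm 477.5 183.3 58.1 F [-4.2  1.3  6.1] w 0.0005 t 4.35
```

```bash
python3 -m creep '[{"fingers":0.0,"ax":0,"ay":0,"az":0,"tx":0.001,"ty":0,"tz":0},{"fingers":0.0,"ax":0,"ay":0,"az":0,"tx":0.001,"ty":0,"tz":0}]' >/dev/null;python3 w.py|head -1
python3 -m creep '[{"fingers":0.0,"ax":0,"ay":0,"az":0,"tx":0.001,"ty":0,"tz":0},{"fingers":0.0,"ax":0,"ay":0,"az":0,"tx":0.001,"ty":0,"tz":0}]' >/dev/null;python3 w.py|head -1
```

```text
a,b,z mm 477.5 183.3 57.3 F [-5.   1.2  8.5] w -0.0001 t 4.55
a,b,z mm 477.5 183.4 56.5 F [-6.7  1.7 11.3] w 0.0002 t 4.75
```

```bash
python3 -m creep '[{"fingers":0.0,"ax":0,"ay":0,"az":0,"tx":-0.005,"ty":0,"tz":0},{"fingers":0.0,"ax":0,"ay":0,"az":0,"tx":-0.02,"ty":0,"tz":0},{"fingers":0.0,"ax":0,"ay":0,"az":0,"tx":-0.04,"ty":0.01,"tz":0},{"fingers":0.0,"ax":0,"ay":0,"az":0,"tx":-0.05,"ty":0.03,"tz":-0.01},{"fingers":0.0,"ax":0,"ay":0,"az":0,"tx":-0.05,"ty":0.06,"tz":-0.02}]'>/dev/null
python3 -m creep '[{"fingers":0.0,"ax":0,"ay":0,"az":0,"tx":0,"ty":0.03,"tz":-0.01},{"fingers":0.0,"ax":0,"ay":0,"az":0,"tx":0,"ty":0.055,"tz":-0.017},{"fingers":0.0,"ax":0,"ay":0,"az":0,"tx":0.01,"ty":0.064,"tz":-0.019},{"fingers":0.0,"ax":0,"ay":0,"az":0,"tx":0.02,"ty":0.064,"tz":-0.019},{"fingers":0.0,"ax":0,"ay":0,"az":0,"tx":0.02,"ty":0.064,"tz":-0.019}]'
python3 w.py; python3 - <<'E'
from plant import viewer
import cv2
for n,(x0,y0,x1,y1) in(("side",(240,140,360,280)),("top",(190,130,350,250))):
    a=viewer.capture(n)["pixels"][y0:y1,x0:x1];cv2.imwrite(f"pics/{n}3.png",cv2.resize(a,None,fx=4,fy=4,interpolation=cv2.INTER_CUBIC))
E
```

```text
time_s: 5.75
tcp_pos: [0.51, -0.0958, 0.0842]
eef_rot: [20.7, 89.8, -176.5]
contact_force: [0.3, 0.5, -0.5]
gripper_width: 0.0001
a,b,z mm 515.6 59.2 84.2 F [ 0.3  0.5 -0.5] w 0.0001 t 5.75
orange tool shift to (z=.08) [ 0.0042 -0.1238  0.0372]
white tool shift to (z=.08) [ 0.0042  0.0002 -0.0009]
[[-0.003, -0.296, -0.955], [-0.0, -0.955, 0.296], [-1.0, 0.001, 0.003]]
```

View pics/side3.png

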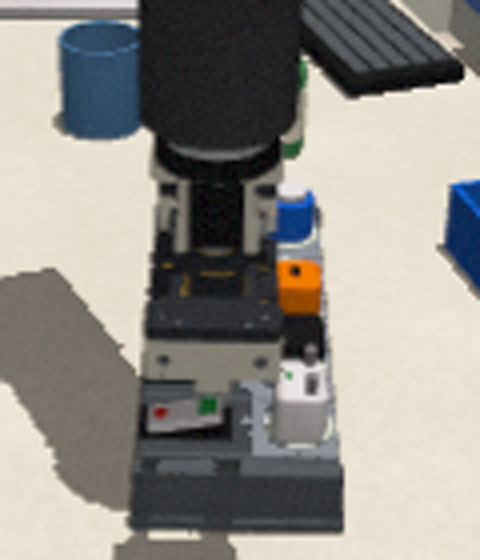

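View pics/top3.png

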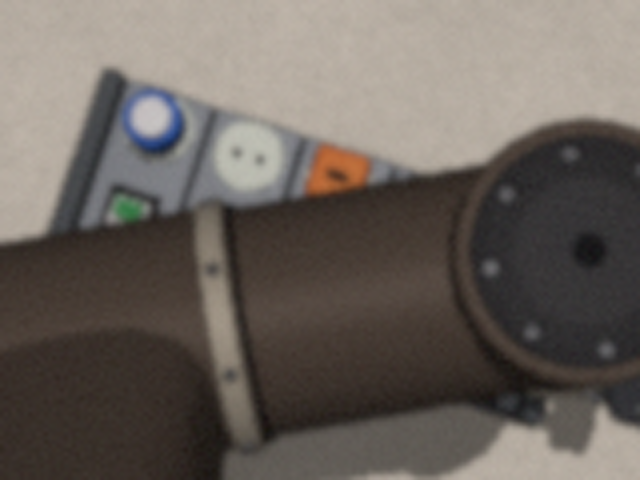

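In the side crop the fingertips at about (210,385) hover just behind and above the white switch's green bar at (208,404). Now I'll press.

```bash
python3 -m creep '[{"fingers":0.0,"ax":0,"ay":0,"az":0,"tx":0.006,"ty":0,"tz":0},{"fingers":0.0,"ax":0,"ay":0,"az":0,"tx":0.012,"ty":0,"tz":-0.001},{"fingers":0.0,"ax":0,"ay":0,"az":0,"tx":0.016,"ty":0,"tz":-0.001},{"fingers":0.0,"ax":0,"ay":0,"az":0,"tx":0.018,"ty":0,"tz":-0.001},{"fingers":0.0,"ax":0,"ay":0,"az":0,"tx":0.0195,"ty":0,"tz":-0.001}]'>/dev/null; python3 w.py|head -1
python3 -m creep '[{"fingers":0.0,"ax":0,"ay":0,"az":0,"tx":0.0015,"ty":0,"tz":0},{"fingers":0.0,"ax":0,"ay":0,"az":0,"tx":0.002,"ty":0,"tz":0},{"fingers":0.0,"ax":0,"ay":0,"az":0,"tx":0.002,"ty":0,"tz":0}]'>/dev/null; python3 w.py|head -1
```

```text
a,b,z mm 517.6 59.4 66.3 F [-0.   0.5  1.1] w 0.0004 t 6.35
a,b,z mm 518.0 59.5 64.8 F [-0.5 -0.8  0.4] w 0.0004 t 6.65
```

```bash
python3 -m creep '[{"fingers":0.0,"ax":0,"ay":0,"az":0,"tx":0.001,"ty":0,"tz":0.001},{"fingers":0.0,"ax":0,"ay":0,"az":0,"tx":0.002,"ty":0,"tz":0.001},{"fingers":0.0,"ax":0,"ay":0,"az":0,"tx":0.003,"ty":0,"tz":0.001}]'>/dev/null; python3 w.py|head -1
python3 -m creep '[{"fingers":0.0,"ax":0,"ay":0,"az":0,"tx":0.001,"ty":0,"tz":0},{"fingers":0.0,"ax":0,"ay":0,"az":0,"tx":0.002,"ty":0,"tz":0},{"fingers":0.0,"ax":0,"ay":0,"az":0,"tx":0.002,"ty":0,"tz":0}]'>/dev/null; python3 w.py|head -1
```

```text
a,b,z mm 516.8 59.5 61.7 F [ 1.6 -0.4  2. ] w 0.0002 t 6.95
a,b,z mm 517.1 59.5 59.6 F [ 2.4 -1.6  3.1] w 0.0003 t 7.25
```

```bash
python3 -m creep '[{"fingers":0.0,"ax":0,"ay":0,"az":0,"tx":0.001,"ty":0,"tz":0},{"fingers":0.0,"ax":0,"ay":0,"az":0,"tx":0.0015,"ty":0,"tz":0}]'>/dev/null; python3 w.py|head -1
python3 -m creep '[{"fingers":0.0,"ax":0,"ay":0,"az":0,"tx":0.001,"ty":0,"tz":0},{"fingers":0.0,"ax":0,"ay":0,"az":0,"tx":0.001,"ty":0,"tz":0}]'>/dev/null; python3 w.py|head -1
```

```text
a,b,z mm 517.2 59.5 58.3 F [ 2.3 -1.8  4.8] w 0.0003 t 7.45
a,b,z mm 517.2 59.5 57.5 F [ 2.  -1.5  7. ] w 0.0003 t 7.65
```

```bash
python3 -m creep '[{"fingers":0.0,"ax":0,"ay":0,"az":0,"tx":0.001,"ty":0,"tz":0},{"fingers":0.0,"ax":0,"ay":0,"az":0,"tx":0.0015,"ty":0,"tz":0}]'>/dev/null; python3 w.py|head -1
python3 -m creep '[{"fingers":0.0,"ax":0,"ay":0,"az":0,"tx":-0.005,"ty":0,"tz":0},{"fingers":0.0,"ax":0,"ay":0,"az":0,"tx":-0.03,"ty":0,"tz":0},{"fingers":0.0,"ax":0,"ay":0,"az":0,"tx":-0.07,"ty":0,"tz":0},{"fingers":0.0,"ax":0,"ay":0,"az":0,"tx":-0.11,"ty":0,"tz":0},{"fingers":0.0,"ax":0,"ay":0,"az":0,"tx":-0.15,"ty":0,"tz":0}]'
python3 -m creep '[{"fingers":0.0,"ax":0,"ay":0,"az":0,"tx":0,"ty":-0.03,"tz":0.02},{"fingers":0.0,"ax":0,"ay":0,"az":0,"tx":0,"ty":-0.065,"tz":0.04},{"fingers":0.0,"ax":0,"ay":0,"az":0,"tx":0,"ty":-0.1,"tz":0.05},{"fingers":0.0,"ax":0,"ay":0,"az":0,"tx":0,"ty":-0.135,"tz":0.06},{"fingers":0.0,"ax":0,"ay":0,"az":0,"tx":0,"ty":-0.17,"tz":0.07}]'
python3 -m creep '[{"fingers":0.0,"ax":0,"ay":0,"az":0,"tx":0,"ty":-0.035,"tz":0.01},{"fingers":0.0,"ax":0,"ay":0,"az":0,"tx":0,"ty":-0.07,"tz":0.02},{"fingers":0.0,"ax":0,"ay":0,"az":0,"tx":0,"ty":-0.105,"tz":0.03},{"fingers":0.0,"ax":0,"ay":0,"az":0,"tx":0,"ty":-0.14,"tz":0.04},{"fingers":0.0,"ax":0,"ay":0,"az":0,"tx":0,"ty":-0.17,"tz":0.05}]'
python3 -m creep '[{"fingers":0.0,"ax":0,"ay":0,"az":0,"tx":0,"ty":-0.035,"tz":0.01},{"fingers":0.0,"ax":0,"ay":0,"az":0,"tx":0,"ty":-0.07,"tz":0.02},{"fingers":0.0,"ax":0,"ay":0,"az":0,"tx":0,"ty":-0.1,"tz":0.03},{"fingers":0.0,"ax":0,"ay":0,"az":0,"tx":0,"ty":-0.12,"tz":0.04},{"fingers":0.0,"ax":0,"ay":0,"az":0,"tx":0,"ty":-0.12,"tz":0.04}]'
python3 - <<'E'
from plant import viewer
import cv2,numpy as np
for n,(x0,y0,x1,y1) in(("side",(260,180,340,275)),("top",(195,140,345,245))):
    c=viewer.capture(n);np.savez(n+"4.npz",**c)
    a=c["pixels"];cv2.imwrite(f"pics/{n}4.png",cv2.resize(a[y0:y1,x0:x1],None,fx=5,fy=5,interpolation=cv2.INTER_CUBIC));cv2.imwrite(f"pics/{n}4full.png",a)
E
```

```text
a,b,z mm 517.3 59.5 56.3 F [ 0.9 -1.2 12.3] w 0.0006 t 7.85
time_s: 8.35
tcp_pos: [0.5095, -0.0959, 0.2062]
eef_rot: [11.4, 89.8, 174.2]
contact_force: [1.9, 0.2, 0.7]
gripper_width: 0.0006
time_s: 8.85
tcp_pos: [0.4929, 0.0882, 0.2049]
eef_rot: [27.4, 89.9, -169.8]
contact_force: [-0.0, 0.7, -1.1]
gripper_width: 0.0004
time_s: 9.35
tcp_pos: [0.4956, 0.2654, 0.2044]
eef_rot: [47.0, 89.8, -150.1]
contact_force: [-0.1, -0.7, 0.0]
gripper_width: 0.0006
time_s: 9.85
tcp_pos: [0.4929, 0.3925, 0.2041]
eef_rot: [58.5, 89.9, -138.6]
contact_force: [-0.4, -0.3, -1.0]
gripper_width: 0.0006
```

View pics/side4.png

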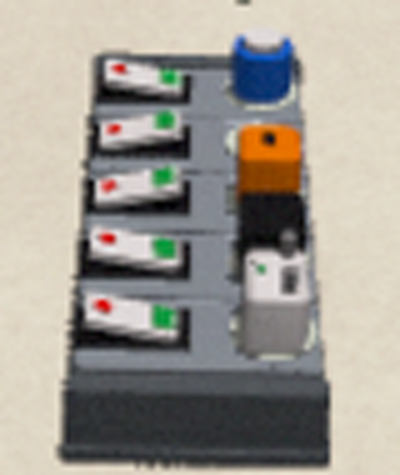

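View pics/top4full.png

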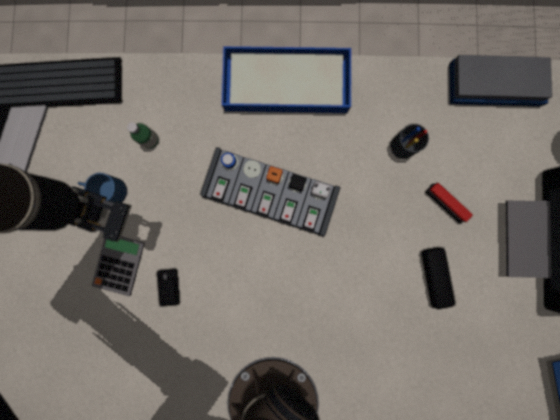

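The side crop shows orange's rocker, third from the far end with its green bar at (162,177), tilted like the spare's, so off. White's is the nearest, with its green bar at (163,318), and it is tilted like black's, so on. In the top picture everything else is where it was. I'll check the tilts with numbers.

```bash
python3 - <<'E'
from h import *; from m import *
C={n:dict(np.load(n+"4.npz")) for n in("top","side")}
D={}
for n,(x0,y0,x1,y1) in(("top",(195,178,330,245)),("side",(265,180,300,275))):
    im=C[n]["pixels"].astype(int);b,g,r_=im[...,0],im[...,1],im[...,2]
    for col,m in(("red",(r_>g+50)&(r_>b+50)&(g<b+40)),("green",(g>r_+40)&(g>b+25))):
        mm=np.zeros(m.shape,np.uint8);mm[y0:y1,x0:x1]=m[y0:y1,x0:x1]
        k,l,s,ce=cv2.connectedComponentsWithStats(mm);D[n,col]=sorted([ce[i] for i in range(1,k) if s[i,4]>=3],key=lambda q:q[0 if n=="top" else 1])
def tri(a,b):
    o1,d1=ray(C["top"],*a);o2,d2=ray(C["side"],*b);k=np.linalg.lstsq(np.c_[d1,-d2],o2-o1,rcond=None)[0];return (o1+k[0]*d1+o2+k[1]*d2)/2
print({k:len(v) for k,v in D.items()})
for i,n in enumerate("blue spare orange black white".split()):
    R_=tri(D["top","red"][i],D["side","red"][i]);G=tri(D["top","green"][i],D["side","green"][i]);print(n,"tilt",np.arctan2(R_[2]-G[2],np.linalg.norm((R_-G)[:2])).round(3))
a=np.load("top0.npz")["pixels"].astype(int);d=np.abs(a-C["top"]["pixels"]).max(2)>60;ys,xs=np.nonzero(d[:,200:530]);print("changed px cols>200",len(xs),list(zip(xs[:12]+200,ys[:12])))
print(r.get_state()["contact_force"].round(2))
E
```

```text
{('top', 'red'): 6, ('top', 'green'): 5, ('side', 'red'): 5, ('side', 'green'): 5}
blue tilt 0.163
spare tilt -0.23
orange tilt -0.215
black tilt -0.388
white tilt -0.525
changed px cols>200 923 [(np.int64(200), np.int64(362)), (np.int64(200), np.int64(363)), (np.int64(201), np.int64(363)), (np.int64(202), np.int64(363)), (np.int64(200), np.int64(364)), (np.int64(201), np.int64(364)), (np.int64(202), np.int64(364)), (np.int64(203), np.int64(364)), (np.int64(204), np.int64(364)), (np.int64(200), np.int64(365)), (np.int64(201), np.int64(365)), (np.int64(202), np.int64(365))]
[-0.02 -0.16  0.33]
```

```bash
python3 - <<'E'
from h import *
C={n:dict(np.load(n+"4.npz")) for n in("top","side")}
D={}
for n,(x0,y0,x1,y1) in(("top",(195,180,330,245)),("side",(265,180,300,275))):
    im=C[n]["pixels"].astype(int);b,g,r_=im[...,0],im[...,1],im[...,2]
    for col,m in(("red",(r_>g+50)&(r_>b+50)&(g<b+40)),("green",(g>r_+40)&(g>b+25))):
        mm=np.zeros(m.shape,np.uint8);mm[y0:y1,x0:x1]=m[y0:y1,x0:x1]
        if n=="top" and col=="red": mm[:190]=0
        k,l,s,ce=cv2.connectedComponentsWithStats(mm);D[n,col]=sorted([ce[i] for i in range(1,k) if s[i,4]>=3],key=lambda q:q[0 if n=="top" else 1])
def tri(a,b):
    o1,d1=ray(C["top"],*a);o2,d2=ray(C["side"],*b);k=np.linalg.lstsq(np.c_[d1,-d2],o2-o1,rcond=None)[0];return (o1+k[0]*d1+o2+k[1]*d2)/2
print({k:len(v) for k,v in D.items()})
for i,n in enumerate("blue spare orange black white".split()):
    R_=tri(D["top","red"][i],D["side","red"][i]);G=tri(D["top","green"][i],D["side","green"][i]);print(n,"tilt",np.arctan2(R_[2]-G[2],np.linalg.norm((R_-G)[:2])).round(3))
E
```

```text
{('top', 'red'): 5, ('top', 'green'): 5, ('side', 'red'): 5, ('side', 'green'): 5}
blue tilt 0.163
spare tilt -0.23
orange tilt -0.215
black tilt 0.201
white tilt 0.191
```

All five tilts are where they should be, and the hand is clear, so I'm handing the job in.

```bash
python3 -c "
from plant import order;print(order.close_job())"
```

```text
the job is handed in; nothing more can be done
None
```

I pressed the orange charger's rocker over to off, then the white repeater's rocker over to on, using the shut fingertips. Force readings peaked at about 12 N upward on each press (about 13 N in total). I then drew the hand clear and handed the job in at about 10 s. No verdict was reported.

My last checks, from both cameras before handing in:

| Switch | Tilt (rad) | State |
|---|---|---|
| orange | -0.215 | off |
| white | +0.191 | on |
| black | +0.20 | on |
| blue | +0.16 | on |
| spare | -0.23 | off |

- **Blue's reading:** it was the least clear, because only a few pixels cover its red dot. I never touched that switch.
- **First tilt calculation:** it gave wrong values for black and white, because a stray patch of red was counted as a sixth dot. The table shows the corrected run.
- **Plugs and bystanders:** by eye they stand where they did at the start; I did not measure them. A pixel comparison did flag changes, and the ones it listed were down by the robot's base, where the arm and its shadow had moved. I did not trace all of them.
- **Contact:** the force reading with the hand clear was about zero.

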